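Open the robot test pen and hold its gate

TASK

Open the buggy's test pen for a colleague who is about to roll the buggy out: squeeze the two tabs of the red catch fully together, then those of the yellow catch, then take the gate by its upright black pull and swing it out past its detent until it stands wide open, about 80 degrees. The gate is sprung, so finish while still holding the pull with the fingers, the gate held still and wide open. Do not disturb the buggy, the spare wheel, the gear motor or the screw jar.

Things in the scene. Friction and masses are not known exactly. Their poses are not given: they have to be found in the camera images.
- pen: clear-walled box fixed to the bench, 290 mm wide (its y), base plate 10 mm thick from x -40 to +230 mm, top of roof and front rail at 112 mm. Origin on the bench under the middle of the gate; x points from the gate into the pen, y along the gate to the hinge side, z up. Position and yaw vary
- gate (a joint): angle of the pink see-through gate (245 mm wide, 8 thick, 16 to 99 mm above the bench), rad: 0 = shut, stop at 1.5; swings out of the pen, clockwise from above. A spring pulls it shut (1 to 2 N at the pull); a ball detent between 0.3 and 0.85 rad adds a few N. Ears on its top edge stay hooked shut while any tab of either catch is out
- gate_hinge (a point): point on the gate's vertical hinge axis, 100 mm above the bench, at x 0, y +130 mm in the pen's frame; does not move as the gate swings
- pull_grip (a point): grip point on the axis of the gate's black pull, 123 mm above the bench. The pull is an upright round post, diameter 14 mm, from 85 to 140 mm above the bench, on a 16 mm wide, 10 mm thick bracket at its foot; with the gate shut it stands at x -45 mm, y 0 in the pen's frame. It goes with the gate and turns freely about its own axis
- pull: the same pull; origin on the post's axis at its foot, 85 mm above the bench; z up; its yaw says nothing (a sleeve that turns freely about its own axis on the gate's bracket)
- red_grip (a point): grip point midway between the two upright red tabs of a catch on the front rail, 146 mm above the bench. Tabs side by side along pen y, 20 mm deep, 8 thick, tops at 156, feet at 122 mm; 56 mm over their outer faces when out, 36 when in, a fixed 18 mm block between. Catches at pen x +14, y +55 and -55 mm; which is nearer the hinge varies
- yellow_grip (a point): grip point midway between the two upright yellow tabs of a catch on the front rail, 146 mm above the bench. Tabs side by side along pen y, 20 mm deep, 8 thick, tops at 156, feet at 122 mm; 56 mm over their outer faces when out, 36 when in, a fixed 18 mm block between. Catches at pen x +14, y +55 and -55 mm; which is nearer the hinge varies
- red_left (a joint): slide of the left (+ pen y) red tab, in m: 0 = fully out (hooked), 0.010 = fully in, towards the middle of its catch. No spring: it takes about 4 N to move and stays where it is left; its hook clears the gate's ear from about 0.006; it counts as squeezed beyond 0.0075. Starts between 0 and 0.0015
- red_right (a joint): slide of the right (- pen y) red tab, in m: 0 = fully out (hooked), 0.010 = fully in, towards the middle of its catch. No spring: it takes about 4 N to move and stays where it is left; its hook clears the gate's ear from about 0.006; it counts as squeezed beyond 0.0075. Starts between 0 and 0.0015
- yellow_left (a joint): slide of the left (+ pen y) yellow tab, in m: 0 = fully out (hooked), 0.010 = fully in, towards the middle of its catch. No spring: it takes about 4 N to move and stays where it is left; its hook clears the gate's ear from about 0.006; it counts as squeezed beyond 0.0075. Starts between 0 and 0.0015
- yellow_right (a joint): slide of the right (- pen y) yellow tab, in m: 0 = fully out (hooked), 0.010 = fully in, towards the middle of its catch. No spring: it takes about 4 N to move and stays where it is left; its hook clears the gate's ear from about 0.006; it counts as squeezed beyond 0.0075. Starts between 0 and 0.0015
- buggy: small two-wheeled robot with a pink disc deck of 170 mm diameter, black wheels and yellow motors, standing inside the pen, 74 mm tall; origin under its middle at wheel level
- spare_wheel: black tyre with yellow hub lying flat, 66 mm diameter, 26 mm high, outside the pen on its -y side; origin at the centre of its underside
- gear_motor: yellow gear motor with a steel can, 64 x 22 x 19 mm, lying outside the pen on its +y side; origin under the middle
- screw_jar: clear jar with blue cap, 60 mm diameter, 70 mm high, outside the pen on its -y side; origin at the centre of its underside

How it is judged (in metres and radians):
On the way, in this order (a step that is already met when the one before it is completed fails the run):
1. both tabs of the red catch are squeezed in, the gate still shut (value of joint each of red_left, red_right above 0.0075 m and value of joint gate below 0.1 rad), for 0.1 s.
2. both tabs of the yellow catch are squeezed in too, the gate still shut (value of joint each of red_left, red_right above 0.006 m and value of joint each of yellow_left, yellow_right above 0.0075 m and value of joint gate below 0.1 rad), for 0.1 s.
3. the gate, held by its pull, is past its detent (0.9 rad) (value of joint gate above 0.9 rad and contact force between the fingers and pull above 0.5 N), for 0.1 s.
At the end, for the whole second after the job is handed in: the gate stands still (under 0.1 rad/s) at more than 1.15 rad (66 degrees) with the fingers on its pull with at least 0.5 N, both tabs of both catches still pushed in by at least 6 mm, and buggy, spare wheel, gear motor and screw jar within 20 mm of where they started (value of joint gate above 1.15 rad and contact force between the fingers and pull above 0.5 N and velocity of joint gate between -0.1 and 0.1 rad/s and value of joint each of red_left, red_right, yellow_left, yellow_right above 0.006 m and distance of each of buggy, spare_wheel, gear_motor, screw_jar from where it was at the start of the episode below 0.02 m); the arm keeps its last pose, push and grip.
It fails at once if a yellow tab is squeezed in before both red tabs are (value of joint any of yellow_left, yellow_right above 0.006 m and value of joint any of red_left, red_right below 0.006 m).
It fails at once if a bystander is moved by more than 30 mm (distance of any of buggy, spare_wheel, gear_motor, screw_jar from where it was at the start of the episode above 0.03 m).
It also fails if it takes over 58 s, if anything falls off the work surface, if the arm or the gripper's body presses on something with over 40 N, if the wrist force passes 120 N, or if a joint passes its speed limit or range.

ROBOT

A 6-joint arm with a two-finger parallel gripper is mounted at the origin on the work surface. World frame = base frame: x ahead of the robot, y to its left, z up, the work surface at z = 0. Lengths are in m, angles in degrees, forces in N, time in s.
With the tool pointing down it reaches from about 0.325 to 0.85 m from the base axis. Payload 15.5 kg.
Tool frame: the origin (TCP) lies at the very end of the fingers, on their centre line; the grasp point (between the pads) lies arm.grip_depth behind it (arm.grip_depth is the distance from the TCP to the grasp point, in m); z points along the fingers, y is the line along which they close (so a half turn about z gives the same grasp; the last joint's range is limited). The gripper opens to 91 mm and grips with 3 to 60 N. Pads are 32 mm wide; open, the fingers measure 118 mm over their backs; the gripper's body (76 mm by 178 mm) begins 60 mm behind the grasp point.
Start: joints at [69.7, 28.281, 77.091, -0, 74.628, -5.472], TCP at [0.16, 0.604, 0.214] pointing down, gripper open.
Joint ranges: [-166.48, 166.48], [-47.26, 123.95], [12.59, 153.08], [-70.14, 250.14], [6.76, 159.57], [-176.63, 176.63]. Speed limits (degrees/s): [108.29, 108.29, 147.25, 172.46, 172.46, 172.46].

INTERFACE

Orientations are given as a 3x3 rotation matrix whose columns are the frame's x, y, z axes.
In Python, from rig import arm gives the robot as it stands. Calls block until the motion is done:
- arm.move_to(position, orientation): joint-space move of the TCP to a pose.
- arm.move_l(position, orientation=None, feed=0.15): straight line of the TCP; orientation=None keeps the orientation; feed is the mean speed in m/s.
- arm.move_joints(angles): joint-space move.
- arm.grip(opening): finger opening in m; the grip force is fixed at half the most; returns when the fingers have stopped.
- arm.sleep(seconds).
- arm.solve_ik(position, orientation): joint angles nearest the present ones, or None.
- arm.snapshot(name): name is "scene" or "side" or "wrist"; returns the picture (400x640x3 uint8, red, green, blue); there is no depth.
- arm.get_calibration(name): a dict with "intrinsics" (3x3 intrinsics, pixels), "cam_to_world" (4x4, takes a point from camera to world coordinates). Camera axes: x right, y down, z forward; pixel columns grow to the right and rows downward; lengths in m; the calibration is good to about 2 mm. A picture is of the moment at which its call begins: read the wrist's pose just before it. get_calibration takes no time and is no camera call; for the wrist camera it gives the pose at the moment of the call.
A pose or a line that the arm cannot do raises arm.Unreachable and nothing moves.
- arm.sign_off(): hands the job in; it is judged then, once.
Readings, each from a call of its own:
- arm.current_t(): time.
- arm.current_joint_positions(): joint angles.
- arm.current_dq(): joint speeds.
- arm.current_tau(): joint torques, N m.
- arm.current_ee_pos(): TCP position.
- arm.current_tool_rot(): TCP orientation.
- arm.current_force(): force on the tool from outside, world axes, zero at the start.
- arm.current_torque(): the same for the moment, N m.
- arm.current_width(): finger opening in m.
- arm.current_grasp_force(): force on a finger pad.
Only numpy, scipy, OpenCV 4.12 (cv2) and the standard library are available. Lean on these libraries where they do the work, as an engineer would, in place of code of your own. Each camera call takes 0.05 s, during which the arm holds its last target. There are 200 camera calls.

## Working session

There is one attempt and no reset: what is moved stays moved. The work goes in short steps, each a Python script; the robot and the scene stay as the last script left them, time stands still between calls to the robot, and variables do not carry over. Pictures are saved under pics/ and viewed, at most 10 in all, crops included, and the job is handed in when it is done.

```bash
ls; mkdir -p pics; python3 - <<'E'
from rig import arm
import cv2, numpy as np
for n in ("scene","side","wrist"):
    c=arm.get_calibration(n); im=arm.snapshot(n); cv2.imwrite(f"pics/{n}0.png",im[:,:,::-1])
    print(n,np.round(c["intrinsics"],1).tolist(),np.round(c["cam_to_world"],3).tolist())
print(arm.grip_depth,arm.current_t(),arm.current_tool_rot())
E
```

```text
pics
scene [[415.6, 0.0, 319.7], [0.0, 415.6, 200.1], [0.0, 0.0, 1.0]] [[0.321, 0.661, -0.679, 1.181], [0.947, -0.24, 0.214, -0.181], [-0.021, -0.711, -0.703, 0.689], [0.0, 0.0, 0.0, 1.0]]
side [[369.4, 0.0, 316.1], [0.0, 369.4, 193.1], [0.0, 0.0, 1.0]] [[-0.707, -0.44, 0.554, 0.236], [-0.707, 0.415, -0.573, 0.387], [0.023, -0.796, -0.604, 0.526], [0.0, 0.0, 0.0, 1.0]]
wrist [[348.7, 0.0, 323.3], [0.0, 348.7, 196.6], [0.0, 0.0, 1.0]] [[0.256, 0.923, 0.288, 0.078], [0.967, -0.245, -0.077, 0.626], [-0.001, 0.298, -0.954, 0.384], [0.0, 0.0, 0.0, 1.0]]
0.0188 0.15 [[-9.66687700e-01  2.55958518e-01 -3.57079351e-04]
 [ 2.55958742e-01  9.66687278e-01 -9.10447562e-04]
 [ 1.12147258e-04 -9.71516041e-04 -9.99999522e-01]]
```

View pics/scene0.png

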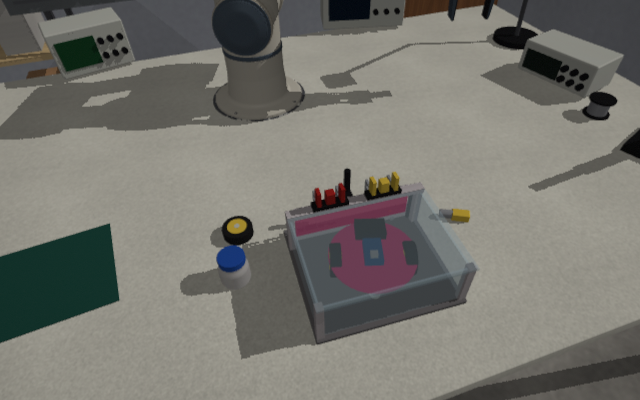

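View pics/side0.png

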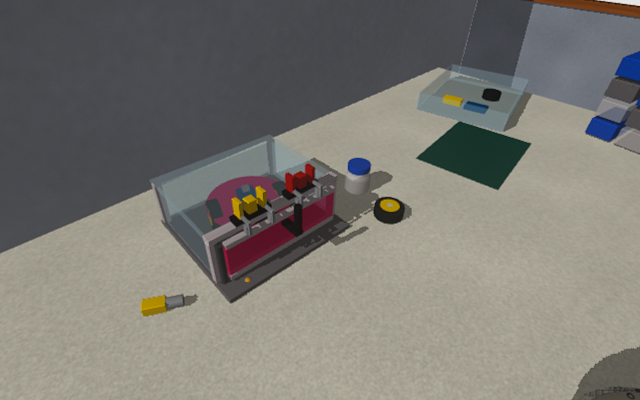

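The scene view shows the red catch at about (330,197), yellow at (384,185) and the black pull at (347,182). In the side view, red is at (300,180), yellow at (250,205) and the pull at (297,220). Yellow is on the hinge (+y) side. Next I'll triangulate.

```bash
cat > h.py <<'E'
from rig import arm
import cv2, numpy as np
def ray(c,uv):
    K,T=c["intrinsics"],c["cam_to_world"]
    d=T[:3,:3]@np.linalg.solve(K,[uv[0],uv[1],1.]); return T[:3,3],d/np.linalg.norm(d)
def tri(rays):
    A=sum(np.eye(3)-np.outer(d,d) for o,d in rays); b=sum((np.eye(3)-np.outer(d,d))@o for o,d in rays)
    p=np.linalg.solve(A,b); return p,max(np.linalg.norm((np.eye(3)-np.outer(d,d))@(p-o)) for o,d in rays)
def plane(r,z): o,d=r; return o+d*(z-o[2])/d[2]
def mask(im,col):
    h=cv2.cvtColor(im,cv2.COLOR_RGB2HSV)
    if col=="yellow": return cv2.inRange(h,(20,130,60),(33,255,255))
    if col=="red": return cv2.inRange(h,(0,170,60),(5,255,255))|cv2.inRange(h,(177,170,60),(180,255,255))
    if col=="black": return cv2.inRange(h,(0,0,0),(180,255,45))
def blobs(im,col,roi,amin=8):
    m=np.zeros(im.shape[:2],np.uint8); x0,y0,x1,y1=roi; m[y0:y1,x0:x1]=mask(im,col)[y0:y1,x0:x1]
    n,l,s,c=cv2.connectedComponentsWithStats(m)
    return [(s[i].tolist(),c[i].round(1).tolist()) for i in range(1,n) if s[i][4]>=amin]
E
python3 - <<'E'
from h import *
R={"scene":{"red":(305,175,352,215),"yellow":(360,165,410,205),"black":(340,160,356,205)},"side":{"red":(280,155,325,200),"yellow":(225,180,275,225),"black":(285,195,305,240)}}
for n in R:
    im=cv2.imread(f"pics/{n}0.png")[:,:,::-1].copy()
    for k in R[n]: print(n,k,blobs(im,k,R[n][k]))
a=cv2.imread("pics/scene0.png")[155:215,295:415];b=cv2.imread("pics/side0.png")[150:250,220:340]
cv2.imwrite("pics/c1.png",np.vstack([cv2.resize(a,(720,360)),cv2.resize(b,(720,600))])[:,:] if 0 else np.hstack([cv2.resize(a,(440,220)),cv2.resize(b,(264,220))]) if 0 else np.hstack([cv2.copyMakeBorder(cv2.resize(a,(480,240)),0,60,0,0,0),cv2.resize(b,(300,300)) ]))
E
```

```text
scene red [([339, 184, 6, 19, 74], [342.1, 192.4]), ([315, 189, 7, 19, 72], [318.2, 197.6]), ([325, 189, 10, 16, 131], [329.7, 196.4])]
scene yellow [([378, 172, 21, 21, 271], [388.5, 183.3]), ([369, 177, 8, 19, 113], [372.4, 186.0])]
scene black [([340, 169, 12, 36, 192], [346.6, 186.9])]
side red [([286, 164, 28, 30, 447], [299.2, 178.7])]
side yellow [([232, 186, 35, 34, 579], [249.1, 202.8])]
side black [([285, 195, 11, 5, 38], [289.3, 196.4]), ([285, 204, 18, 33, 353], [295.2, 221.1])]
```

View pics/c1.png

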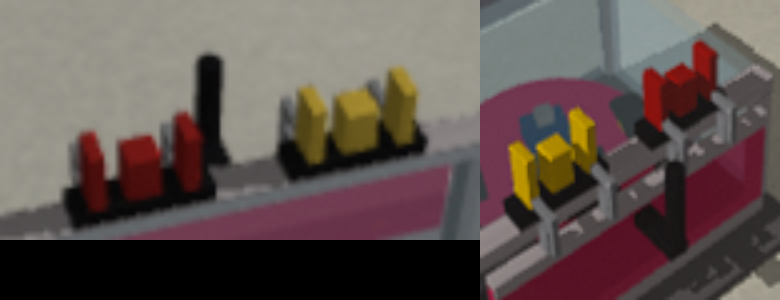

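View pics/wrist0.png

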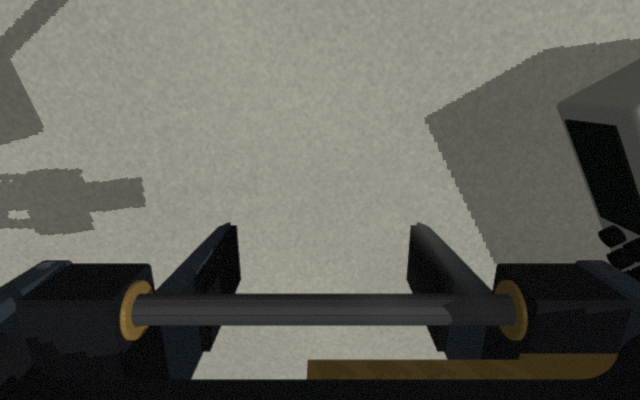

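The crop shows all four tab tops and the top of the pull in both views, so I'll triangulate those.

```bash
python3 - <<'E'
from h import *
S,D=arm.get_calibration("scene"),arm.get_calibration("side")
P={"r-":((317.5,189.3),(309.6,165.3)),"r+":((341.2,184.7),(289.2,174)),"y-":((372.5,178.3),(260.4,187.7)),"y+":((395.3,173.5),(236.8,198.3)),"pull":((347,170),(298,205.3))}
Q={}
for k,(a,b) in P.items():
    p,e=tri([ray(S,a),ray(D,b)]); Q[k]=p; print(k,p.round(4),round(e,4), plane(ray(S,a),p[2]).round(4))
r=(Q["r-"]+Q["r+"])/2;y=(Q["y-"]+Q["y+"])/2; d=y-r
print(r,y,np.linalg.norm(d[:2]),np.degrees(np.arctan2(-d[0],d[1])))
v=Q["y+"]-Q["r-"];print(np.linalg.norm(v[:2]),np.degrees(np.arctan2(-v[0],v[1])))
E
```

```text
r- [ 0.6408 -0.0131  0.1584] 0.0009 [ 0.6401 -0.0137  0.1584]
r+ [0.6446 0.033  0.1588] 0.0012 [0.6437 0.0322 0.1588]
y- [0.6474 0.0954 0.1585] 0.0007 [0.647  0.0949 0.1585]
y+ [0.6501 0.1415 0.1591] 0.0002 [0.65   0.1414 0.1591]
pull [0.5874 0.0665 0.1398] 0.0 [0.5874 0.0665 0.1398]
[0.64271274 0.00995243 0.15859312] [0.64874082 0.11844467 0.15880612] 0.10865957770873638 -3.180215633562824
0.15488920298949713 -3.414347301643971
```

Everything agrees with the text: tab tops 158 mm (156 given), catch spacing 109 mm (110), pull top 140 mm, pull position within 1 mm, yaw about −3.3°. I'll move above red and take a close look.

```bash
cat >> h.py <<'E'
yaw=np.radians(-3.3)
ex=np.array([np.cos(yaw),np.sin(yaw),0]);ey=np.array([-ex[1],ex[0],0]);ez=np.array([0,0,1.])
MID=np.array([0.6457,0.0642,0]); ORG=MID-0.014*ex
RED=MID-0.055*ey; YEL=MID+0.055*ey; HINGE=ORG+0.13*ey
ROT=np.column_stack([np.cross(ey,-ez),ey,-ez])
def at(p,z): return np.array([p[0],p[1],z])
E
python3 - <<'E'
from h import *
print(RED,YEL,HINGE)
arm.move_to(at(RED,0.215),ROT)
c=arm.get_calibration("wrist"); im=arm.snapshot("wrist"); cv2.imwrite("pics/w1.png",im[:,:,::-1])
for k in("red","yellow"): print(k,blobs(im,k,(0,0,640,400),40))
np.save("c.npy",c["cam_to_world"]);print(arm.current_t(),arm.current_ee_pos(),arm.current_force())
E
```

```text
[0.64253398 0.0092912  0.        ] [0.64886602 0.1191088  0.        ] [0.63920654 0.19479033 0.        ]
red [([349, 193, 13, 36, 314], [355.5, 212.3]), ([284, 201, 13, 29, 273], [290.1, 216.3]), ([312, 203, 23, 21, 367], [323.1, 213.8])]
yellow [([113, 74, 45, 46, 1458], [134.9, 96.6]), ([565, 170, 47, 31, 656], [592.2, 186.0]), ([426, 189, 93, 40, 2641], [471.2, 207.8]), ([120, 280, 32, 60, 557], [132.6, 309.9]), ([495, 280, 32, 60, 553], [514.1, 309.6]), ([308, 354, 310, 25, 3318], [470.9, 368.0])]
2.9 [0.64249743 0.01004747 0.21504181] [0.7882303  0.26132803 1.75985852]
```

View pics/w1.png

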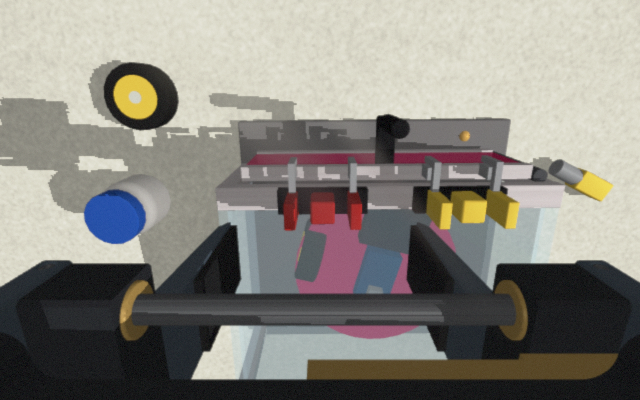

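The close view shows the red tabs at columns 284–297 and 349–362, with the block centred near 323. Yellow is on the right at columns 426–519. The pull top is near (395,127). I'll hold the model against these.

```bash
python3 - <<'E'
from h import *
c=arm.get_calibration("wrist");c["cam_to_world"]=np.load("c.npy");T=np.linalg.inv(c["cam_to_world"])
print(c["cam_to_world"][:3,3])
def pr(p): q=c["intrinsics"]@(T[:3,:3]@p+T[:3,3]); return (q[:2]/q[2]).round(1)
for n,C in(("r",RED),("y",YEL)):
  for s in(-1,1):
    print(n,s,[pr(C+s*0.028*ey+dx*ex+z*ez) for dx in(-.01,.01) for z in (.122,.156)], [pr(C+s*0.020*ey+dx*ex+.156*ez) for dx in(-.01,.01)])
print("pull",pr(ORG-.045*ex+.14*ez))
im=cv2.imread("pics/w1.png")[:,:,::-1].copy(); m=mask(im,"red")
for r in (205,215,222,226,228): print(r,[ (int(x)) for x in np.flatnonzero(np.diff((m[r]>0).astype(int)))])
m[:, :420]=0
y=mask(im,"yellow")
for r in (205,215,222,226,228): print(r,[ (int(x)) for x in np.flatnonzero(np.diff((y[r]>0).astype(int)))])
print([plane(ray(c,u),.14).round(4) for u in [(397,127)]])
E
```

```text
[0.55837436 0.014999   0.38575031]
r -1 [array([286.3, 186.8]), array([281.4, 200.1]), array([287.1, 210.8]), array([282.4, 226.9])] [array([293. , 200.1]), array([293.7, 226.9])]
r 1 [array([357.6, 186.8]), array([362.3, 200.1]), array([356.9, 210.8]), array([361.3, 226.9])] [array([350.7, 200.1]), array([350. , 226.9])]
y -1 [array([426.4, 186.8]), array([440.2, 200.1]), array([424.2, 210.8]), array([437.4, 227. ])] [array([451.8, 200.1]), array([448.7, 227. ])]
y 1 [array([497.6, 186.8]), array([521.1, 200.2]), array([493.9, 210.8]), array([516.3, 227. ])] [array([509.5, 200.1]), array([505., 227.])]
pull [401.1 125.9]
205 [283, 284, 287, 288, 291, 292, 294, 296, 316, 317, 318, 320, 321, 322, 324, 326, 327, 329, 330, 334, 350, 361]
215 [284, 296, 311, 316, 317, 327, 328, 333, 350, 360]
222 [284, 295, 311, 321, 322, 332, 350, 360]
226 [284, 294, 350, 359]
228 [284, 293, 350, 359]
205 [425, 518]
215 [428, 450, 453, 484, 488, 516]
222 [434, 450, 460, 482, 497, 515]
226 [437, 449, 502, 514]
228 [439, 449, 505, 507]
[array([0.5874, 0.0648, 0.14  ])]
```

The model fits within about 1 mm. Now squeeze red.

```bash
cat >> h.py <<'E'
def squeeze(C):
    arm.move_l(at(C,0.129),ROT,feed=0.1); print("down",arm.current_ee_pos(),arm.current_force().round(1))
    arm.grip(0.030); f=np.array(arm.current_force())
    print("w",arm.current_width(),"gf",arm.current_grasp_force(),"f_y",f@ey,f.round(1),"t",arm.current_t())
E
python3 - <<'E'
from h import *
squeeze(RED)
E
```

```text
down [0.64299123 0.00927821 0.12963763] [ 0.4 -0.5  1.4]
w 0.0343172009896791 gf 30.019530057907104 f_y -0.4939449685965867 [-1.6 -0.4  3. ] t 4.8083
```

Both red tabs are against their stops, with balanced force. Yellow next.

```bash
python3 - <<'E'
from h import *
arm.grip(0.080)
arm.move_l(at(RED,0.19),ROT); arm.move_l(at(YEL,0.19),ROT)
squeeze(YEL)
arm.grip(0.080)
arm.move_l(at(YEL,0.19),ROT)
P=ORG-0.045*ex
arm.move_l(at(P-.02*ex,0.20),ROT)
arm.grip(0.05)
im=arm.snapshot("scene"); cv2.imwrite("pics/s2.png",cv2.resize(im[150:260,270:430,::-1],(800,550)))
print(arm.current_t(),arm.current_force().round(1))
E
```

```text
down [0.64924859 0.11899215 0.12952654] [-0.1  0.1  0.6]
w 0.0345219920436748 gf 30.035237073898315 f_y -0.6089035668421415 [-0.4 -0.6  6.3] t 8.5917
11.45 [ 0.3  0.5 -0.2]
```

View pics/s2.png

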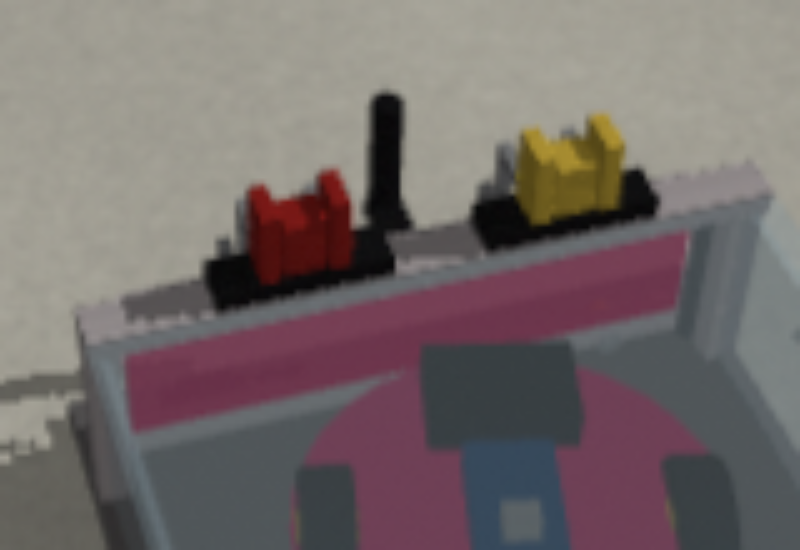

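All four tabs are against their blocks and the gate is shut. Now the pull.

```bash
cat >> h.py <<'E'
def pullpos(deg):
    a=-np.radians(deg); x,y=-.045,-.13
    return HINGE+(np.cos(a)*x-np.sin(a)*y)*ex+(np.sin(a)*x+np.cos(a)*y)*ey
E
python3 - <<'E'
from h import *
print(pullpos(0),pullpos(80),[arm.solve_ik(at(pullpos(d),.106),ROT) is not None for d in(0,40,80)])
arm.move_l(at(pullpos(0),0.19),ROT); arm.move_l(at(pullpos(0),0.106),ROT,feed=0.1)
print(arm.current_force().round(1))
arm.grip(0.005); print(arm.current_width(),arm.current_grasp_force(),arm.current_force().round(1))
for d in range(6,31,6):
    arm.move_l(at(pullpos(d),0.106),ROT,feed=0.06)
    print(d,arm.current_ee_pos().round(4),arm.current_width().round(4),arm.current_force().round(1),arm.current_t())
    if np.linalg.norm(arm.current_force())>25: break
E
```

```text
[0.58679783 0.06759628 0.        ] [0.50484417 0.22431582 0.        ] [True, True, True]
[-0.7  0.3  0.7]
0.013120022449800142 30.000742077827454 [-1.9 -5.3  2.4]Traceback (most recent call last):
  File "<stdin>", line 8, in <module>
AttributeError: 'float' object has no attribute 'round'
```

```bash
python3 - <<'E'
from h import *
for d in list(range(6,79,6))+[80]:
    arm.move_l(at(pullpos(d),0.106),ROT,feed=0.08)
    f=np.array(arm.current_force())
    print(d,np.round(arm.current_ee_pos(),4),round(arm.current_width(),4),f.round(1),round(arm.current_t(),1))
    if np.linalg.norm(f)>25 or arm.current_width()<.011: print("stop");break
arm.sleep(.3)
for n in("scene","side"): cv2.imwrite(f"pics/{n}3.png",arm.snapshot(n)[:,:,::-1])
cv2.imwrite("pics/end.png",np.vstack([cv2.resize(cv2.imread("pics/scene3.png")[80:340,180:500],(480,390)),cv2.imread("pics/side3.png")[130:340,100:580]][:2]))
E
```

```text
6 [0.5736 0.0733 0.1061] 0.0135 [-1.9 -6.7  3.3] 14.0
12 [0.5609 0.081  0.1061] 0.0131 [-3.7 -6.4  4.4] 14.4
18 [0.5493 0.0898 0.1061] 0.0135 [-3.6 -6.   4.7] 14.7
24 [0.539  0.0996 0.1061] 0.0131 [-3.7 -7.1  4.8] 15.0
30 [0.5295 0.1107 0.1061] 0.0135 [-3.  -8.   6.3] 15.4
36 [0.521  0.1228 0.1061] 0.0135 [-6.6 -2.1  7.5] 15.7
42 [0.5141 0.1356 0.1061] 0.0132 [-6.5 -1.7  7.6] 16.0
48 [0.5086 0.1488 0.106 ] 0.0134 [-5.9 -4.6  6.7] 16.4
54 [0.5045 0.1626 0.106 ] 0.0136 [-6.  -3.2  7.2] 16.7
60 [0.5019 0.1768 0.106 ] 0.0134 [-5.  -2.3  6.4] 17.0
66 [0.5008 0.1912 0.106 ] 0.0131 [-5.7 -1.6  6.6] 17.4
72 [0.5012 0.2057 0.106 ] 0.0131 [-5.4 -0.8  7.2] 17.7
78 [0.5031 0.22   0.106 ] 0.0136 [-5.6 -1.   6.6] 18.0
80 [0.504  0.2246 0.106 ] 0.0135 [-5.1 -1.   5.9] 18.3
```

View pics/end.png

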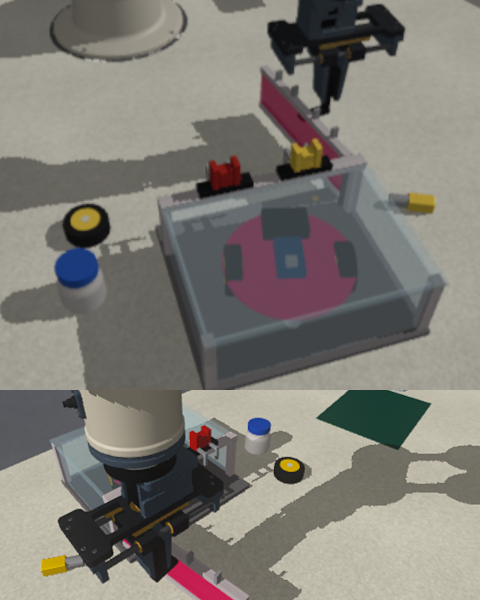

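The gate stands wide open at about 80° with the pull in the fingers. All the tabs are in and the bystanders haven't moved, so I'll hand it in.

```bash
python3 - <<'E'
from h import *
print(arm.current_width(),arm.current_grasp_force(),np.abs(arm.current_dq()).max()); print(arm.sign_off())
E
```

```text
0.013333113321150244 30.001154243946075 0.11996675870092714
the job is handed in; nothing more can be done
None
```

I squeezed the red catch and then the yellow, swung the gate to about 80° and handed the job in at about 18 s, with the fingers still holding the pull and the bystanders looking undisturbed in the last pictures; no verdict came back.

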